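Clear the checking plate and close its cover

TASK

Sweep the three bronze trimmings off the flat checking plate into the tin tray at its far end, pushing them with the wooden scraper block and not with the fingers. Stand the scraper back on the bench clear of the plate and tray, then take the hinged metal cover by its bar handle and lower it gently all the way onto its stop, without letting it drop. Leave the key, the hammer, the tuning fork and the mallet where they lie.

Things in the scene. Friction and masses are not known exactly. Their poses are not given: they have to be found in the camera images.
- bed: Fixed checking plate: grey stone slab 160 (x) by 150 (y) mm on a teak base, top face 45 mm above the bench. Origin on the bench under the slab's centre; x points along the sweep towards the tin tray, y towards the hinge side, z up. Steel rims stand 5 mm above the top along both y sides (inner faces at y = +70 and -70 mm) and the -x end (inner face x = -76 mm); the +x end is open.
- plate_center (a point): Centre of the slab's top face, axes as bed.
- plate_edge (a point): Middle of the open +x edge of the slab's top face, where the trimmings fall into the tray (80 mm from plate_center).
- tray (a point): Centre of the inner floor of the fixed open tin tray, 3 mm above the bench. The tray adjoins the slab's open end: inside 97 mm (x) by 144 mm (y), walls 28 mm high, 3 mm thick; the slab's end is its fourth side.
- cover (a joint): Angle of the hinged cover: 0 = shut, lying level on its stop 5 mm above the slab; grows as it opens; 1.57 = upright; open stop 1.9. The hinge is a little stiff: the cover stays where it is above about 1.25, below that it falls shut when let go. Aluminium sheet 160 by 150 by 5 mm, 0.35 kg.
- hinge (a point): Middle of the cover's hinge axis, which runs along bed x, 85 mm to the +y side of plate_center and 52.5 mm above the bench.
- handle (a point): Middle of the cover's round bar handle: 12 mm thick, 100 mm long, parallel to the hinge axis and 200 mm from it, in the cover's plane, 40 mm beyond the sheet's free edge, held by 12 mm arms at both ends. Cover shut: at bed y = -115 mm, 52.5 mm above the bench; upright: about 250 mm above the bench (pass well above or round it).
- scraper: Loose pale wooden scraper block standing on the bench: foot 28 (x) by 110 (y) by 25 mm high; above it a grip 24 (x) by 70 (y) mm up to 65 mm height. Origin at the centre of the underside, z up. 0.13 kg.
- trim0: Loose bronze trimming, 18 by 12 by 8 mm, lying on the slab; origin at the centre of its underside as it lies at the start.
- trim1: Loose bronze trimming like trim0.
- trim2: Loose bronze trimming like trim0.
- key: Bystander: bronze gangsa key 200 (x) by 50 by 15 mm lying on the bench; origin under its centre.
- hammer: Bystander: cross-peen hammer lying along its x, 270 mm long with the steel head at +x, 25 mm high; origin on the bench under the handle.
- fork: Bystander: brass tuning fork lying along its y, 178 by 30 by 8 mm; origin on the bench under its centre.
- mallet: Bystander: red-lacquered wooden mallet lying along its y, 240 mm long with the head at +y, 38 mm high; origin on the bench under the handle.

How it is judged:
On the way, in this order (a step that is already met when the one before it is completed fails the run):
1. all three trimmings lie in the tin tray, the cover still open (x of trim0 in the frame of tray between -0.055 and 0.052 m and y of trim0 in the frame of tray between -0.076 and 0.076 m and z of each of trim0, trim1, trim2 in the frame of tray below 0.03 m and x of trim1 in the frame of tray between -0.055 and 0.052 m and y of trim1 in the frame of tray between -0.076 and 0.076 m and x of trim2 in the frame of tray between -0.055 and 0.052 m and y of trim2 in the frame of tray between -0.076 and 0.076 m and value of joint cover above 0.5 rad), for 0.2 s.
2. the scraper stands on the bench again, let go and clear of plate and tray, the cover still open (height (world z) of scraper below 0.01 m and angle between scraper's own z axis and vertical below 0.15 rad and contact force between scraper and bed below 0.1 N and horizontal distance between scraper and tray above 0.08 m and contact force between the fingers and scraper below 0.1 N and value of joint cover above 0.5 rad), for 0.2 s.
3. the cover is down on its stop (value of joint cover below 0.03 rad), for 0.2 s.
At the end, for the whole second after the job is handed in: The three trimmings lie in the tin tray; the cover is shut on its stop (joint below 0.03 rad); the scraper stands upright (within 0.15 rad) and still on the bench, touching neither plate, cover nor tray (x of trim0 in the frame of tray between -0.055 and 0.052 m and y of trim0 in the frame of tray between -0.076 and 0.076 m and z of each of trim0, trim1, trim2 in the frame of tray below 0.03 m and x of trim1 in the frame of tray between -0.055 and 0.052 m and y of trim1 in the frame of tray between -0.076 and 0.076 m and x of trim2 in the frame of tray between -0.055 and 0.052 m and y of trim2 in the frame of tray between -0.076 and 0.076 m and value of joint cover below 0.03 rad and height (world z) of scraper below 0.01 m and angle between scraper's own z axis and vertical below 0.15 rad and contact force between scraper and bed below 0.1 N and horizontal distance between scraper and tray above 0.08 m and linear speed of scraper below 0.02 m/s).
It fails at once if the cover falls or is slammed onto its stop (faster than 2 rad/s, about 0.4 m/s at the handle, within the last 0.2 rad) (value of joint cover below 0.2 rad and velocity of joint cover below -2 rad/s).
It fails at once if the fingers push a trimming (contact force between the fingers and trim0 above 0.5 N or contact force between the fingers and trim1 above 0.5 N or contact force between the fingers and trim2 above 0.5 N).
It fails at once if the key, hammer, fork or mallet is moved by more than 25 mm (distance of any of key, hammer, fork, mallet from where it was at the start of the episode above 0.025 m).
It also fails if it takes over 72 s, if anything falls off the work surface, if the arm or the gripper's body presses on something with over 40 N, if the wrist force passes 120 N, or if a joint passes its speed limit or range.

ROBOT

A 6-joint arm with a two-finger parallel gripper is mounted at the origin on the work surface. World frame = base frame: x ahead of the robot, y to its left, z up, the work surface at z = 0. Lengths are in m, angles in rad, forces in N, time in s.
With the tool pointing down it reaches from about 0.25 to 0.775 m from the base axis. Payload 4 kg.
Tool frame: the origin (TCP) lies on the centre line of the jaws, within the pads' length; the fingertips stand 25 mm ahead of it and the grasp point (between the pads) lies 6 mm ahead of it; z points along the fingers, y is the line along which they close (so a half turn about z gives the same grasp; the last joint's range is limited). The gripper opens to 94 mm and grips with 3 to 60 N. Pads are 16 mm wide; open, the fingers measure 119 mm over their backs; the gripper's body (75 mm by 177 mm) begins 78 mm behind the grasp point.
Start: joints at [1.201, 0.087, 1.371, -0, 1.684, -0.103], TCP at [0.145, 0.531, 0.231] pointing down, gripper open.
Joint ranges: [-3.1, 3.1], [-0.76, 2.03], [0.27, 2.55], [-1.08, 4.22], [0.17, 2.65], [-2.57, 2.57]. Speed limits (rad/s): [2.79, 2.79, 3.14, 3.14, 3.14, 3.14].

INTERFACE

Orientations are given as [roll, pitch, yaw] about the fixed x, y, z axes, in that order (R = Rz(yaw) Ry(pitch) Rx(roll)).
In Python, from bench import robot, imaging gives the robot as it stands. The module is installed in compiled form; this text tells all that it offers.
- The arm moves only by the tool drive_tool, never from a script. Its argument "series" is a list of rows, each a list of 3 entries, a list of its own where there are three numbers: the finger opening in m, from 0 to 0.094, then the shift along the tool's x, y, z in m, then the turn, a rotation vector about the tool's x, y, z in rad. A call has 1 to 5 rows; each row is the pose to reach, as a shift and turn from the pose commanded when the call began, along the tool's axes at that moment; what a row does not reach only later rows make up. A row lasts 1/8 s, in which the tool goes at most 62.5 mm and 10.7 degrees, less where a joint would pass 70% of its speed; a pose out of reach is approached as far as the arm can. A call with a gripper value outside its range is refused whole. The fingers move at their own pace and stop on an object; the grip force is fixed at half the most. Time passes only in rows, so rows that repeat a pose let the fingers close. It gives the time, the measured TCP pose, the force, the opening and the grip force at its end, in the units of the state.
- robot.get_obs(): the state, without advancing time (a new reading comes with each control period).
- imaging.snapshot(name): name is "scene" or "top"; returns the picture (420x560x3 uint8, red, green, blue); there is no depth.
- imaging.get_calibration(name): a dict with "intrinsics" (3x3 intrinsics, pixels), "k1" (the pictures are not rectified: a ray, as slopes to the right and down, at radius r is drawn at 1 + k1 r^2 times it, then the intrinsics apply), "position" and "rotation" of the camera in the world. Camera axes: x right, y up, looking along -z (the intrinsics and any distortion apply to the point x, -y, -z); pixel columns grow to the right and rows downward; lengths in m; the calibration is good to about 2 mm. A picture is of the moment at which its call begins. get_calibration takes no time and is no camera call.
- robot.close_job(): hands the job in; it is judged then, once.
The state is a dict: "time": time; "joint_positions": joint angles; "qvel": joint speeds; "joint_torque": joint torques, N m; "tool_pos": TCP position; "ee_rot": TCP orientation; "wrist_force": force on the tool from outside, world axes, zero at the start; "wrist_torque": the same for the moment, N m; "width": finger opening in m; "finger_force": force on a finger pad.
Only numpy, scipy, OpenCV 4.12 (cv2) and the standard library are available. Lean on these libraries where they do the work, as an engineer would, in place of code of your own. Each camera call takes 0.05 s, during which the arm holds its last target. There are 200 camera calls.

## Working session

There is one attempt and no reset: what is moved stays moved. The work goes in short steps, Python scripts to look and compute and a tool call to move; the robot and the scene stay as the last step left them, time stands still between calls to the robot, and variables do not carry over. Pictures are saved under pics/ and viewed, at most 13 in all, crops included, and the job is handed in when it is done.

Besides the shell and the picture viewer there is one more tool, called after ">>>" by a JSON object that holds its "api" and its "payload". drive_tool: Moves the arm, as the interface text tells. Its arguments: {"type":"object","properties":{"series":{"type":"array"}},"required":["series"]}

```bash
mkdir -p pics; python3 - <<'E'
from bench import robot, imaging
import cv2
for n in("scene","top"):
    cv2.imwrite(f"pics/{n}0.png",imaging.snapshot(n)[:,:,::-1])
    print(imaging.get_calibration(n))
print(robot.get_obs())
E
```

```text
{'intrinsics': array([[388.16163817,   0.        , 273.91539934],
       [  0.        , 388.16163817, 214.38471694],
       [  0.        ,   0.        ,   1.        ]]), 'k1': -0.029899376659488008, 'position': array([ 0.90034528, -0.55891606,  1.0558163 ]), 'rotation': array([ 0.53279827, -0.00409512,  0.51296062])}
{'intrinsics': array([[390.63859265,   0.        , 286.06573608],
       [  0.        , 390.63859265, 207.71882617],
       [  0.        ,   0.        ,   1.        ]]), 'k1': 0.02046248463214987, 'position': array([ 0.52475434, -0.0248508 ,  1.3048907 ]), 'rotation': array([ 0.08414295,  0.0031646 , -1.60003746])}
{'time': 0.1, 'joint_positions': array([ 1.20088538e+00,  8.78664723e-02,  1.37204916e+00,  1.02518603e-05,
        1.68359684e+00, -1.03089037e-01]), 'qvel': array([ 0.0007283 , -0.0012365 , -0.00313041, -0.00031309,  0.00106647,
       -0.00104862]), 'joint_torque': array([ 2.29578603e-03, -3.41252875e+01, -3.03300691e+01,  7.20343553e-02,
        3.04109871e-02, -9.30685997e-05]), 'tool_pos': array([0.14485694, 0.530138  , 0.22945654]), 'ee_rot': array([-3.13968408e+00, -2.07696307e-04,  2.87477169e+00]), 'wrist_force': array([-0.52851495, -1.14919526,  0.68577385]), 'wrist_torque': array([ 0.01898424, -0.03038545,  0.01734413]), 'finger_force': 0.0, 'width': 0.09375237274984746}
```

View pics/scene0.png

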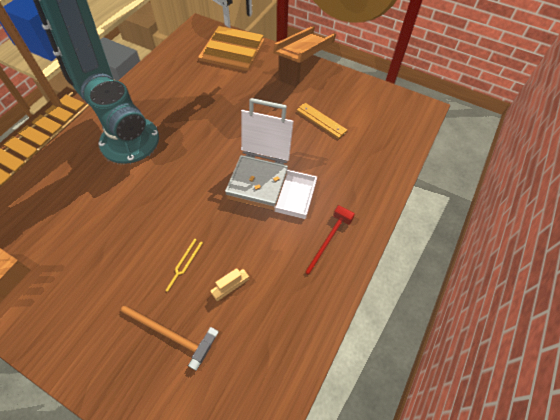

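View pics/top0.png

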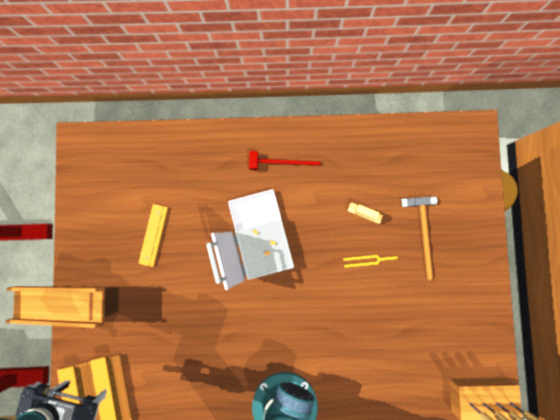

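```bash
cat > h.py <<'E'
import numpy as np, cv2
from scipy.spatial.transform import Rotation as R
from scipy.optimize import brentq
from bench import robot, imaging
def cam(n):
    c=imaging.get_calibration(n); return c,R.from_euler('xyz',c['rotation']).as_matrix()
def ray(n,u,v):
    c,M=cam(n);K=c['intrinsics']
    a=np.array([(u-K[0,2])/K[0,0],(v-K[1,2])/K[1,1]]);rd=np.hypot(*a)
    r=brentq(lambda r:r*(1+c['k1']*r*r)-rd,0,2) if rd>0 else 0
    a=a*(r/rd); return c['position'],M@np.array([a[0],-a[1],-1])
def at(n,u,v,z):
    p,d=ray(n,u,v); return p+d*(z-p[2])/d[2]
def proj(n,P):
    c,M=cam(n);K=c['intrinsics'];q=(np.atleast_2d(P)-c['position'])@M
    a=np.c_[q[:,0],-q[:,1]]/-q[:,2:];a=a*(1+c['k1']*(a**2).sum(1))[:,None]
    return a@K[:2,:2].T+K[:2,2]
def crop(n,u0,v0,w,h,k,name):
    im=imaging.snapshot(n)[v0:v0+h,u0:u0+w,::-1]
    cv2.imwrite('pics/'+name,cv2.resize(im,None,fx=k,fy=k,interpolation=cv2.INTER_CUBIC))
E
python3 - <<'E'
from h import *
crop('top',200,180,200,120,4,'topc.png'); crop('scene',205,90,120,135,4,'scec.png')
E
```

```text
(no output)
```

View pics/topc.png

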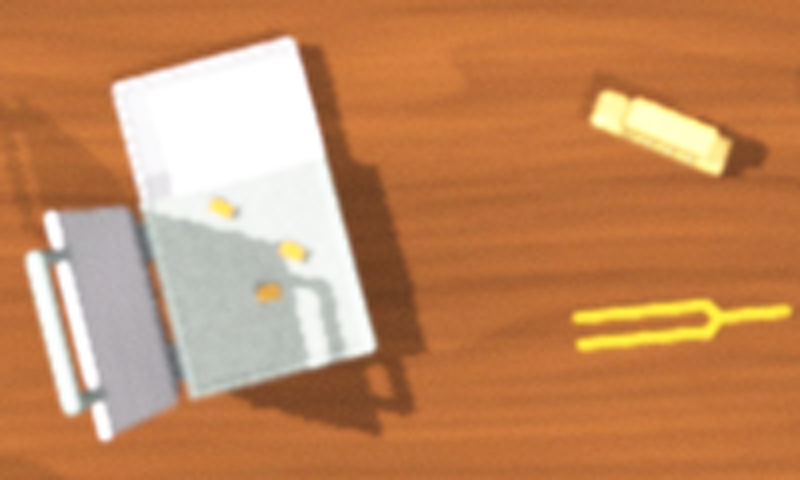

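View pics/scec.png

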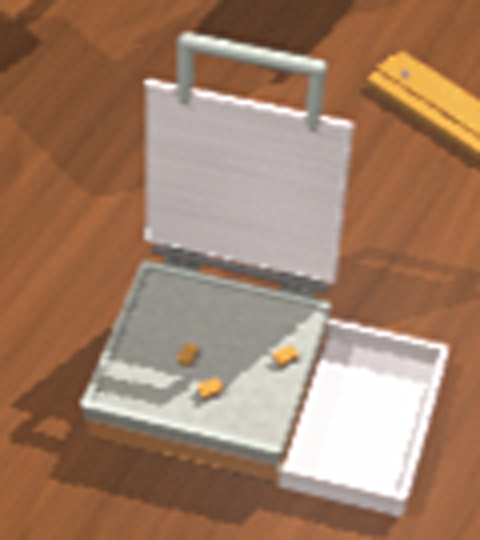

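```bash
cat > fit.py <<'E'
from h import *
from scipy.optimize import least_squares
T=lambda x,y:(200+(x+.5)/4-.5,180+(y+.5)/4-.5)
S=lambda x,y:(205+(x+.5)/4-.5,90+(y+.5)/4-.5)
if __name__=='__main__':
    obs=[('top',T(375,350),(-80,-75,50)),('top',T(190,398),(-80,75,50)),('top',T(113,83),(180,75,28)),('top',T(293,37),(180,-75,28)),
     ('scene',S(83,405),(-80,-75,50)),('scene',S(280,452),(80,-75,50)),('scene',S(143,264),(-80,75,50)),('scene',S(330,300),(80,75,50)),('scene',S(405,510),(180,-75,28)),('scene',S(447,345),(180,75,28)),
     ('top',T(37,258),('h',50)),('top',T(72,408),('h',-50)),('scene',S(184,40),('h',-50)),('scene',S(325,65),('h',50))]
    def P(p,l):
        if l[0]=='h': l=(l[1],85-200*np.cos(p[3]),52.5+200*np.sin(p[3]))
        l=np.array(l)/1000; return R.from_euler('z',p[2]).apply(l)+[p[0],p[1],0]
    f=lambda p:np.concatenate([proj(n,P(p,l))[0]-o for n,o,l in obs])
    c0=at('top',265,240,.045); r=least_squares(f,[c0[0],c0[1],.3,1.6],loss='soft_l1')
    print(r.x); print(f(r.x).reshape(-1,2).round(1).tolist())
    p=r.x; B=R.from_euler('z',p[2])
    for t,s in [((224,208),(285,355)),((294,250),(210,387)),((268,292),(187,354))]:
        for n,q in(('top',T(*t)),('scene',S(*s))):
            w=at(n,*q,.050); print(n,w.round(4),(B.inv().apply(w-[p[0],p[1],0])*1000).round(1))
    cs=[at('top',*T(*q),.025) for q in((607,90),(590,120),(722,177),(737,147))]
    print('scraper',np.mean(cs,0),[np.linalg.norm(cs[i]-cs[(i+1)%4]) for i in range(4)],np.array(cs))
E
python3 fit.py; python3 -c "
from h import *
crop('scene',150,220,120,150,4,'scr.png')"
```

```text
[0.50068639 0.05038051 0.232502   1.79468736]
[[-0.2, 0.1], [0.4, 0.5], [0.5, 1.1], [-0.3, 0.9], [0.1, 0.2], [0.2, 0.6], [0.5, -0.7], [0.4, 1.1], [0.2, -2.4], [0.5, 0.8], [-0.4, 0.8], [-0.1, -0.3], [1.2, 0.6], [-1.1, 1.2]]
top [0.5566 0.0759 0.05  ] [60.3 11.9 50. ]
scene [0.553  0.0789 0.05  ] [57.5 15.7 50. ]
top [0.5215 0.0206 0.05  ] [ 13.4 -33.7  50. ]
scene [0.5168 0.0229 0.05  ] [  9.4 -30.5  50. ]
top [0.4887 0.0423 0.05  ] [-13.5  -5.1  50. ]
scene [0.4846 0.0413 0.05  ] [-17.7  -5.1  50. ]
scraper [ 0.60776569 -0.28413239  0.025     ] [np.float64(0.028562196327416814), np.float64(0.11687139859160887), np.float64(0.027676951624856214), np.float64(0.11553842650173377)] [[ 0.64489158 -0.23916783  0.025     ]
 [ 0.62058242 -0.22417237  0.025     ]
 [ 0.57070248 -0.32986492  0.025     ]
 [ 0.59488627 -0.34332443  0.025     ]]
```

View pics/scr.png

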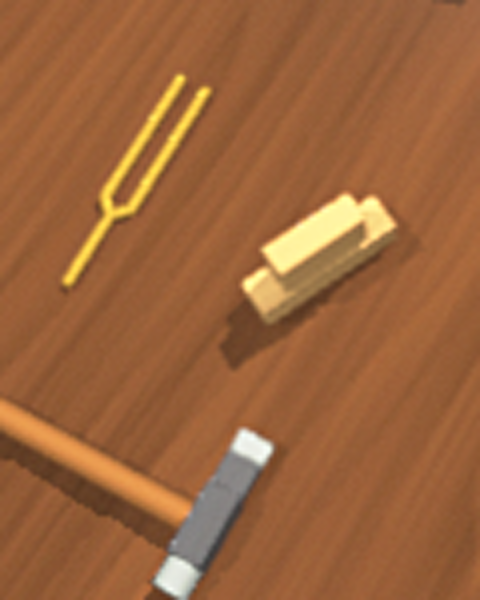

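```bash
cat > plan.py <<'E'
from h import *
import json,os,sys
S='cmd.json'
c=np.array(json.load(open(S))) if os.path.exists(S) else np.array([.145,.531,.231,2.8748])
def rot(y): return R.from_euler('xyz',[np.pi,0,y]).as_matrix()
def calls(wps,rows=5,dmax=.055,amax=.16):
    """wps: (x,y,z,yaw,width,min_rows); prints the rows of the calls"""
    global c
    for x,y,z,a,w,m in wps:
        t=np.array([x,y,z,a]); N=int(max(m,np.ceil(np.linalg.norm((t-c)[:3])/dmax),np.ceil(abs(t[3]-c[3])/amax)))
        a0=c.copy(); k=0
        print('-> ',t)
        while k<N:
            n=min(rows,N-k); M=rot(c[3]); out=[]; 
            for i in range(k+1,k+n+1):
                q=a0+(t-a0)*i/N; s=np.round(M.T@(q[:3]-c[:3]),3)+0.; r=np.round(-(q[3]-c[3]),2)+0.
                out.append([w,s.tolist(),[0,0,float(r)]])
            c=np.r_[c[:3]+M@s,c[3]-r]; k+=n
            print(json.dumps(out,separators=(',',':')))
    json.dump(c.tolist(),open(S,'w'))
E
python3 - <<'E'
from h import *
Sc=lambda x,y:(150+(x+.5)/4-.5,220+(y+.5)/4-.5)
g=np.array([at('scene',*Sc(*q),.065) for q in((262,249),(347,193),(366,216),(281,276))])
print(g,g.mean(0),[np.linalg.norm(g[i]-g[(i+1)%4]) for i in range(4)])
T=lambda x,y:(200+(x+.5)/4-.5,180+(y+.5)/4-.5)
# predicted pixel overlay of grip top + foot top
for nm,(x,y,a) in {'A':(.6078,-.2841,-.445),'B':(g.mean(0)[0],g.mean(0)[1],-.445)}.items():
  for hx,hy,z in((14,55,25),(12,35,65)):
    P=R.from_euler('z',a).apply(np.array([(i*hx,j*hy,z) for i,j in((1,1),(-1,1),(-1,-1),(1,-1))])/1000)+[x,y,0]
    print(nm,hx,'scene',((proj('scene',P)-[150,220]+.5)*4).round().tolist(),'top',((proj('top',P)-[200,180]+.5)*4).round().tolist())
E
```

```text
[[ 0.58297312 -0.30942582  0.065     ]
 [ 0.61114111 -0.24691648  0.065     ]
 [ 0.63134081 -0.25479439  0.065     ]
 [ 0.60455087 -0.31900524  0.065     ]] [ 0.60750148 -0.28253548  0.065     ] [np.float64(0.06856276684939176), np.float64(0.021681534904418123), np.float64(0.06957537454128764), np.float64(0.023608577973603512)]
A 14 scene [[397.0, 230.0], [375.0, 199.0], [241.0, 284.0], [262.0, 316.0]] top [[609.0, 91.0], [596.0, 122.0], [720.0, 177.0], [733.0, 145.0]]
A 12 scene [[367.0, 222.0], [348.0, 195.0], [260.0, 250.0], [279.0, 278.0]] top [[640.0, 99.0], [628.0, 126.0], [709.0, 162.0], [721.0, 134.0]]
B 14 scene [[397.0, 228.0], [376.0, 197.0], [242.0, 282.0], [263.0, 314.0]] top [[607.0, 92.0], [594.0, 123.0], [718.0, 177.0], [731.0, 146.0]]
B 12 scene [[368.0, 219.0], [349.0, 193.0], [261.0, 248.0], [280.0, 276.0]] top [[638.0, 99.0], [626.0, 127.0], [707.0, 162.0], [719.0, 135.0]]
```

```bash
python3 - <<'E'
from plan import *
calls([(.25,.40,.35,2.5,.094,1),(.45,.02,.35,1.9,.094,1),(.607,-.283,.20,1.14,.094,1),(.607,-.283,.09,1.14,.094,3),(.607,-.283,.056,1.14,.094,2)])
E
```

```text
->  [0.25 0.4  0.35 2.5 ]
[[0.094,[-0.034,-0.025,-0.03],[0,0,0.09]],[0.094,[-0.068,-0.049,-0.059],[0,0,0.19]],[0.094,[-0.102,-0.074,-0.089],[0,0,0.28]],[0.094,[-0.136,-0.099,-0.119],[0,0,0.37]]]
->  [0.45 0.02 0.35 1.9 ]
[[0.094,[-0.048,-0.023,0.0],[0,0,0.08]],[0.094,[-0.097,-0.047,0.0],[0,0,0.15]],[0.094,[-0.145,-0.07,0.0],[0,0,0.23]],[0.094,[-0.193,-0.093,0.0],[0,0,0.3]],[0.094,[-0.242,-0.116,0.0],[0,0,0.38]]]
[[0.094,[-0.053,-0.004,0.0],[0,0,0.07]],[0.094,[-0.107,-0.008,0.0],[0,0,0.15]],[0.094,[-0.16,-0.012,0.0],[0,0,0.22]]]
->  [ 0.607 -0.283  0.2    1.14 ]
[[0.094,[-0.048,0.007,0.021],[0,0,0.11]],[0.094,[-0.097,0.014,0.043],[0,0,0.22]],[0.094,[-0.145,0.021,0.064],[0,0,0.33]],[0.094,[-0.193,0.028,0.086],[0,0,0.44]],[0.094,[-0.241,0.035,0.107],[0,0,0.55]]]
[[0.094,[-0.038,0.032,0.022],[0,0,0.11]],[0.094,[-0.075,0.063,0.043],[0,0,0.21]]]
->  [ 0.607 -0.283  0.09   1.14 ]
[[0.094,[0.0,0.0,0.037],[0,0,0.0]],[0.094,[0.0,0.0,0.073],[0,0,0.0]],[0.094,[0.0,0.0,0.11],[0,0,0.0]]]
->  [ 0.607 -0.283  0.056  1.14 ]
[[0.094,[0.0,0.0,0.017],[0,0,0.0]],[0.094,[0.0,0.0,0.034],[0,0,0.0]]]
```

>>> {"api": "drive_tool", "payload": {"series": [[0.094,[-0.034,-0.025,-0.03],[0,0,0.09]],[0.094,[-0.068,-0.049,-0.059],[0,0,0.19]],[0.094,[-0.102,-0.074,-0.089],[0,0,0.28]],[0.094,[-0.136,-0.099,-0.119],[0,0,0.37]]]}}

```text
time: 0.75
tool_pos: [0.2507, 0.398, 0.3504]
ee_rot: [3.141, 0.0, 2.502]
wrist_force: [0.5, 0.6, 0.6]
width: 0.0941
finger_force: 0.0
```

>>> {"api": "drive_tool", "payload": {"series": [[0.094,[-0.048,-0.023,0.0],[0,0,0.08]],[0.094,[-0.097,-0.047,0.0],[0,0,0.15]],[0.094,[-0.145,-0.07,0.0],[0,0,0.23]],[0.094,[-0.193,-0.093,0.0],[0,0,0.3]],[0.094,[-0.242,-0.116,0.0],[0,0,0.38]]]}}

```text
time: 1.38
tool_pos: [0.3761, 0.1604, 0.3496]
ee_rot: [3.141, 0.0, 2.122]
wrist_force: [0.8, 0.3, 0.3]
width: 0.0942
finger_force: 0.0
```

>>> {"api": "drive_tool", "payload": {"series": [[0.094,[-0.053,-0.004,0.0],[0,0,0.07]],[0.094,[-0.107,-0.008,0.0],[0,0,0.15]],[0.094,[-0.16,-0.012,0.0],[0,0,0.22]]]}}

```text
time: 1.75
tool_pos: [0.4501, 0.0179, 0.3495]
ee_rot: [3.141, -0.0, 1.902]
wrist_force: [-0.2, 0.8, 0.3]
width: 0.0943
finger_force: 0.0
```

>>> {"api": "drive_tool", "payload": {"series": [[0.094,[-0.048,0.007,0.021],[0,0,0.11]],[0.094,[-0.097,0.014,0.043],[0,0,0.22]],[0.094,[-0.145,0.021,0.064],[0,0,0.33]],[0.094,[-0.193,0.028,0.086],[0,0,0.44]],[0.094,[-0.241,0.035,0.107],[0,0,0.55]]]}}

```text
time: 2.38
tool_pos: [0.5622, -0.198, 0.2415]
ee_rot: [-3.141, -0.0, 1.351]
wrist_force: [0.5, -0.4, 1.0]
width: 0.0941
finger_force: 0.0
```

>>> {"api": "drive_tool", "payload": {"series": [[0.094,[-0.038,0.032,0.022],[0,0,0.11]],[0.094,[-0.075,0.063,0.043],[0,0,0.21]]]}}

```text
time: 2.62
tool_pos: [0.6077, -0.2848, 0.1983]
ee_rot: [-3.141, -0.0, 1.141]
wrist_force: [0.2, 1.1, 0.3]
width: 0.0938
finger_force: 0.0
```

>>> {"api": "drive_tool", "payload": {"series": [[0.094,[0.0,0.0,0.037],[0,0,0.0]],[0.094,[0.0,0.0,0.073],[0,0,0.0]],[0.094,[0.0,0.0,0.11],[0,0,0.0]]]}}

```text
time: 3.0
tool_pos: [0.6071, -0.2835, 0.0879]
ee_rot: [-3.141, -0.0, 1.144]
wrist_force: [0.2, 0.1, -0.2]
width: 0.094
finger_force: 0.0
```

>>> {"api": "drive_tool", "payload": {"series": [[0.094,[0.0,0.0,0.017],[0,0,0.0]],[0.094,[0.0,0.0,0.034],[0,0,0.0]]]}}

```text
time: 3.25
tool_pos: [0.6076, -0.2835, 0.0553]
ee_rot: [3.141, -0.0, 1.145]
wrist_force: [0.2, 0.2, -0.6]
width: 0.0941
finger_force: 0.0
```

>>> {"api": "drive_tool", "payload": {"series": [[0.01,[0,0,0],[0,0,0]],[0.01,[0,0,0],[0,0,0]],[0.01,[0,0,0],[0,0,0]],[0.01,[0,0,0],[0,0,0]],[0.01,[0,0,0],[0,0,0]]]}}

```text
time: 3.88
tool_pos: [0.6074, -0.2834, 0.0559]
ee_rot: [3.141, -0.0, 1.145]
wrist_force: [0.1, 0.0, 0.0]
width: 0.0472
finger_force: 0.0
```

>>> {"api": "drive_tool", "payload": {"series": [[0.01,[0,0,0],[0,0,0]],[0.01,[0,0,0],[0,0,0]],[0.01,[0,0,0],[0,0,0]],[0.01,[0,0,0],[0,0,0]]]}}

```text
time: 4.38
tool_pos: [0.6072, -0.2833, 0.0553]
ee_rot: [-3.142, -0.0, 1.145]
wrist_force: [1.2, -0.1, -0.3]
width: 0.024
finger_force: 30.0
```

```bash
python3 - <<'E'
from plan import *
from bench import robot
o=robot.get_obs(); print(o['width'],o['finger_force'],o['tool_pos'])
def b(x,y): 
    v=R.from_euler('z',.2325).apply([x,y,0])+[.5007,.0504,0]; return v[0],v[1]
calls([(.607,-.283,.16,1.14,.01,3),(*b(-.055,-.008),.16,1.803,.01,9),(*b(-.055,-.008),.103,1.803,.01,3)])
E
```

```text
0.02402053806897607 29.999142587184906 [ 0.60720041 -0.28329799  0.05534978]
->  [ 0.607 -0.283  0.16   1.14 ]
[[0.01,[0.0,0.0,-0.035],[0,0,0.0]],[0.01,[0.0,0.0,-0.069],[0,0,0.0]],[0.01,[0.0,0.0,-0.104],[0,0,0.0]]]
->  [0.44902315 0.02994265 0.16       1.803     ]
[[0.01,[0.024,-0.03,0.0],[0,0,-0.07]],[0.01,[0.049,-0.061,0.0],[0,0,-0.15]],[0.01,[0.073,-0.091,0.0],[0,0,-0.22]],[0.01,[0.098,-0.121,0.0],[0,0,-0.29]],[0.01,[0.122,-0.152,0.0],[0,0,-0.37]]]
[[0.01,[0.034,-0.019,0.0],[0,0,-0.07]],[0.01,[0.067,-0.039,0.0],[0,0,-0.14]],[0.01,[0.101,-0.058,0.0],[0,0,-0.22]],[0.01,[0.135,-0.078,0.0],[0,0,-0.29]]]
->  [0.44902315 0.02994265 0.103      1.803     ]
[[0.01,[0.0,0.0,0.019],[0,0,0.0]],[0.01,[0.0,0.0,0.038],[0,0,0.0]],[0.01,[0.0,0.0,0.057],[0,0,0.0]]]
```

>>> {"api": "drive_tool", "payload": {"series": [[0.01,[0.0,0.0,-0.035],[0,0,0.0]],[0.01,[0.0,0.0,-0.069],[0,0,0.0]],[0.01,[0.0,0.0,-0.104],[0,0,0.0]]]}}

```text
time: 4.75
tool_pos: [0.6067, -0.283, 0.1596]
ee_rot: [-3.14, -0.0, 1.145]
wrist_force: [0.6, -0.1, -1.1]
width: 0.0238
finger_force: 30.0
```

>>> {"api": "drive_tool", "payload": {"series": [[0.01,[0.024,-0.03,0.0],[0,0,-0.07]],[0.01,[0.049,-0.061,0.0],[0,0,-0.15]],[0.01,[0.073,-0.091,0.0],[0,0,-0.22]],[0.01,[0.098,-0.121,0.0],[0,0,-0.29]],[0.01,[0.122,-0.152,0.0],[0,0,-0.37]]]}}

```text
time: 5.38
tool_pos: [0.5182, -0.1081, 0.159]
ee_rot: [-3.141, -0.001, 1.517]
wrist_force: [-0.8, 0.5, -0.8]
width: 0.024
finger_force: 30.0
```

>>> {"api": "drive_tool", "payload": {"series": [[0.01,[0.034,-0.019,0.0],[0,0,-0.07]],[0.01,[0.067,-0.039,0.0],[0,0,-0.14]],[0.01,[0.101,-0.058,0.0],[0,0,-0.22]],[0.01,[0.135,-0.078,0.0],[0,0,-0.29]]]}}

```text
time: 5.88
tool_pos: [0.4478, 0.0308, 0.1592]
ee_rot: [-3.141, -0.0, 1.807]
wrist_force: [0.0, 0.9, -1.4]
width: 0.0239
finger_force: 30.0
```

```bash
python3 -c "
from h import *
crop('scene',205,90,120,135,4,'s2.png')"
```

```text
(no output)
```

View pics/s2.png

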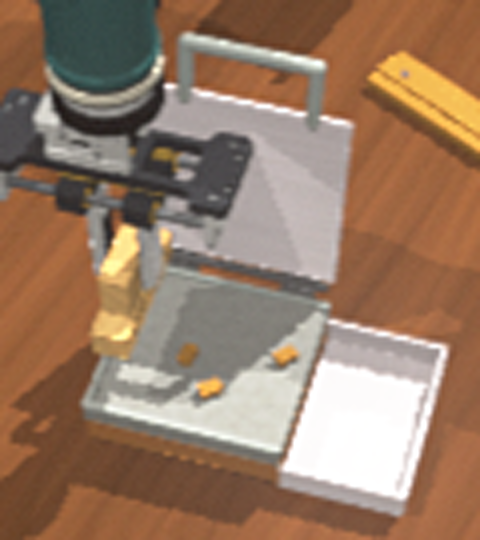

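The scraper is held upright at the plate's -x end, and the trimmings are undisturbed at crop pixels (187,354), (210,387) and (285,355). I'll descend and plan the sweep.

>>> {"api": "drive_tool", "payload": {"series": [[0.01,[0.0,0.0,0.019],[0,0,0.0]],[0.01,[0.0,0.0,0.038],[0,0,0.0]],[0.01,[0.0,0.0,0.056],[0,0,0.0]],[0.01,[0.0,0.0,0.057],[0,0,0.0]]]}}

```text
time: 6.42
tool_pos: [0.4479, 0.0297, 0.1013]
ee_rot: [-3.139, -0.001, 1.805]
wrist_force: [0.2, 0.8, -1.5]
width: 0.0237
finger_force: 30.0
```

```bash
python3 - <<'E'
from plan import *
from bench import robot
o=robot.get_obs(); print(o['tool_pos'],o['wrist_force'])
print(c)
def b(x,y): 
    v=R.from_euler('z',.2325).apply([x,y,0])+[.5007,.0504,0]; return v[0],v[1]
calls([(*b(.085,-.008),.103,1.803,.01,15)])
E
```

```text
[0.44790518 0.0297431  0.10132509] [ 0.1591464   0.81075632 -1.53556501]
[0.44886307 0.03019752 0.103      1.8048    ]
->  [0.58525623 0.06220019 0.103      1.803     ]
[[0.01,[0.0,0.009,0.0],[0,0,0.0]],[0.01,[0.0,0.019,0.0],[0,0,0.0]],[0.01,[0.0,0.028,0.0],[0,0,0.0]],[0.01,[0.0,0.037,0.0],[0,0,0.0]],[0.01,[0.0,0.047,0.0],[0,0,0.0]]]
[[0.01,[0.0,0.009,0.0],[0,0,0.0]],[0.01,[0.0,0.018,0.0],[0,0,0.0]],[0.01,[0.0,0.028,0.0],[0,0,0.0]],[0.01,[0.0,0.037,0.0],[0,0,0.0]],[0.01,[0.0,0.046,0.0],[0,0,0.0]]]
[[0.01,[0.0,0.01,0.0],[0,0,0.0]],[0.01,[0.0,0.019,0.0],[0,0,0.0]],[0.01,[0.0,0.028,0.0],[0,0,0.0]],[0.01,[0.0,0.038,0.0],[0,0,0.0]],[0.01,[0.0,0.047,0.0],[0,0,0.0]]]
```

>>> {"api": "drive_tool", "payload": {"series": [[0.01,[0.0,0.009,0.0],[0,0,0.0]],[0.01,[0.0,0.019,0.0],[0,0,0.0]],[0.01,[0.0,0.028,0.0],[0,0,0.0]],[0.01,[0.0,0.037,0.0],[0,0,0.0]],[0.01,[0.0,0.047,0.0],[0,0,0.0]]]}}

```text
time: 7.05
tool_pos: [0.4952, 0.0408, 0.1024]
ee_rot: [-3.141, -0.0, 1.805]
wrist_force: [-0.4, 0.3, -0.9]
width: 0.024
finger_force: 30.0
```

>>> {"api": "drive_tool", "payload": {"series": [[0.01,[0.0,0.009,0.0],[0,0,0.0]],[0.01,[0.0,0.018,0.0],[0,0,0.0]],[0.01,[0.0,0.028,0.0],[0,0,0.0]],[0.01,[0.0,0.037,0.0],[0,0,0.0]],[0.01,[0.0,0.046,0.0],[0,0,0.0]]]}}

```text
time: 7.68
tool_pos: [0.5399, 0.0515, 0.1024]
ee_rot: [-3.142, -0.0, 1.805]
wrist_force: [-0.5, 0.0, -1.3]
width: 0.0236
finger_force: 30.0
```

>>> {"api": "drive_tool", "payload": {"series": [[0.01,[0.0,0.01,0.0],[0,0,0.0]],[0.01,[0.0,0.019,0.0],[0,0,0.0]],[0.01,[0.0,0.028,0.0],[0,0,0.0]],[0.01,[0.0,0.038,0.0],[0,0,0.0]],[0.01,[0.0,0.047,0.0],[0,0,0.0]]]}}

```text
time: 8.3
tool_pos: [0.5858, 0.0624, 0.1025]
ee_rot: [3.141, -0.0, 1.805]
wrist_force: [0.1, 0.4, -0.8]
width: 0.0241
finger_force: 30.0
```

```bash
python3 -c "
from h import *
crop('scene',205,90,120,135,4,'s3.png')"
```

```text
(no output)
```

View pics/s3.png

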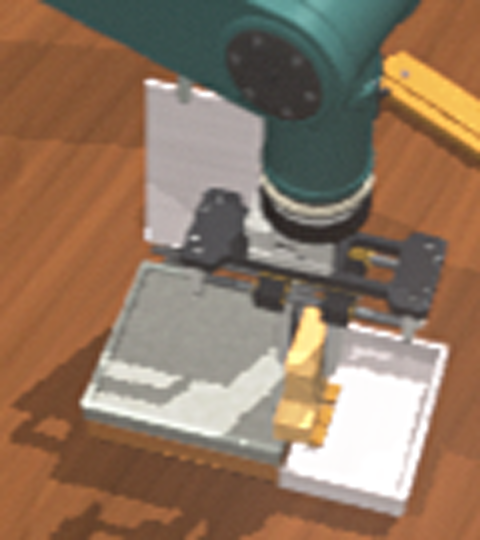

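Plate is clear, with three bronze pieces visible beyond the scraper near crop (318–332, 390–435). I'll lift and check the tray.

>>> {"api": "drive_tool", "payload": {"series": [[0.01,[0.0,0.0,-0.02],[0,0,0.0]],[0.01,[0.0,0.0,-0.04],[0,0,0.0]],[0.01,[0.0,0.0,-0.057],[0,0,0.0]]]}}

```text
time: 8.72
tool_pos: [0.5852, 0.0622, 0.1604]
ee_rot: [3.141, 0.0, 1.805]
wrist_force: [0.1, 0.3, -1.4]
width: 0.0242
finger_force: 30.0
```

```bash
python3 - <<'E'
from plan import *
c[2]=.16
calls([(.607,-.283,.16,1.14,.01,8),(.607,-.283,.08,1.14,.01,3),(.607,-.283,.0565,1.14,.01,4)])
crop('scene',260,140,90,90,6,'s4.png')
E
```

```text
->  [ 0.607 -0.283  0.16   1.14 ]
[[0.01,[-0.043,-0.007,0.0],[0,0,0.08]],[0.01,[-0.085,-0.015,0.0],[0,0,0.17]],[0.01,[-0.128,-0.022,0.0],[0,0,0.25]],[0.01,[-0.171,-0.029,0.0],[0,0,0.33]],[0.01,[-0.213,-0.037,0.0],[0,0,0.42]]]
[[0.01,[-0.042,0.011,0.0],[0,0,0.08]],[0.01,[-0.084,0.022,0.0],[0,0,0.16]],[0.01,[-0.126,0.032,0.0],[0,0,0.24]]]
->  [ 0.607 -0.283  0.08   1.14 ]
[[0.01,[0.0,0.0,0.027],[0,0,0.0]],[0.01,[0.0,0.0,0.053],[0,0,0.0]],[0.01,[0.0,0.0,0.08],[0,0,0.0]]]
->  [ 0.607  -0.283   0.0565  1.14  ]
[[0.01,[0.0,0.0,0.006],[0,0,0.0]],[0.01,[0.0,0.0,0.012],[0,0,0.0]],[0.01,[0.0,0.0,0.018],[0,0,0.0]],[0.01,[0.0,0.0,0.024],[0,0,0.0]]]
```

View pics/s4.png

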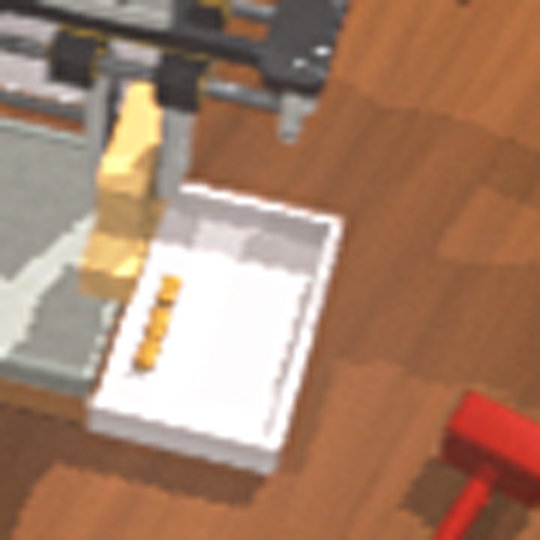

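All three trimmings lie in the tray, in a row from crop (145,360) to (170,285). Next I'll carry the scraper back.

>>> {"api": "drive_tool", "payload": {"series": [[0.01,[-0.043,-0.007,0.0],[0,0,0.08]],[0.01,[-0.085,-0.015,0.0],[0,0,0.17]],[0.01,[-0.128,-0.022,0.0],[0,0,0.25]],[0.01,[-0.171,-0.029,0.0],[0,0,0.33]],[0.01,[-0.213,-0.037,0.0],[0,0,0.42]]]}}

```text
time: 9.4
tool_pos: [0.5983, -0.1549, 0.1591]
ee_rot: [-3.141, -0.0, 1.382]
wrist_force: [0.4, -0.7, -1.4]
width: 0.0237
finger_force: 30.0
```

>>> {"api": "drive_tool", "payload": {"series": [[0.01,[-0.042,0.011,0.0],[0,0,0.08]],[0.01,[-0.084,0.022,0.0],[0,0,0.16]],[0.01,[-0.126,0.032,0.0],[0,0,0.24]]]}}

```text
time: 9.78
tool_pos: [0.6065, -0.2847, 0.159]
ee_rot: [-3.141, -0.0, 1.142]
wrist_force: [0.8, -0.7, -0.8]
width: 0.0238
finger_force: 30.0
```

>>> {"api": "drive_tool", "payload": {"series": [[0.01,[0.0,0.0,0.027],[0,0,0.0]],[0.01,[0.0,0.0,0.053],[0,0,0.0]],[0.01,[0.0,0.0,0.08],[0,0,0.0]]]}}

```text
time: 10.15
tool_pos: [0.6064, -0.2835, 0.0782]
ee_rot: [-3.141, -0.0, 1.144]
wrist_force: [1.2, 0.8, -1.8]
width: 0.024
finger_force: 30.0
```

>>> {"api": "drive_tool", "payload": {"series": [[0.01,[0.0,0.0,0.006],[0,0,0.0]],[0.01,[0.0,0.0,0.012],[0,0,0.0]],[0.01,[0.0,0.0,0.018],[0,0,0.0]],[0.01,[0.0,0.0,0.024],[0,0,0.0]],[0.01,[0.0,0.0,0.024],[0,0,0.0]]]}}

```text
time: 10.78
tool_pos: [0.6067, -0.2833, 0.0556]
ee_rot: [3.141, -0.0, 1.145]
wrist_force: [-0.1, 0.6, -1.4]
width: 0.0239
finger_force: 30.0
```

>>> {"api": "drive_tool", "payload": {"series": [[0.06,[0,0,0],[0,0,0]],[0.06,[0,0,0],[0,0,0]],[0.06,[0,0,0],[0,0,0]],[0.06,[0,0,0],[0,0,0]]]}}

```text
time: 11.28
tool_pos: [0.6067, -0.2833, 0.0556]
ee_rot: [3.141, -0.0, 1.145]
wrist_force: [-0.0, -0.0, 0.1]
width: 0.0585
finger_force: 0.0
```

```bash
python3 - <<'E'
from plan import *
def b(x,y): 
    v=R.from_euler('z',.2325).apply([x,y,0])+[.5007,.0504,0]; return v[0],v[1]
def h(t): return (*b(0,.085-.2*np.cos(t)),.0525+.2*np.sin(t)+.0065)
print(robot.get_obs()['width'],h(1.795),h(0))
calls([(.607,-.283,.11,1.14,.06,3),(.60,-.27,.36,1.14,.06,5),(*h(1.795)[:2],.36,.2325,.06,12),(*h(1.795),.2325,.06,4)])
E
```

```text
0.05852705599131617 (np.float64(0.4708696110717673), np.float64(0.17638251846382125), np.float64(0.25399429270965285)) (np.float64(0.5271972620741382), np.float64(-0.06150574204469779), np.float64(0.059))
->  [ 0.607 -0.283  0.11   1.14 ]
[[0.06,[0.0,0.0,-0.018],[0,0,0.0]],[0.06,[0.0,0.0,-0.036],[0,0,0.0]],[0.06,[0.0,0.0,-0.054],[0,0,0.0]]]
->  [ 0.6  -0.27  0.36  1.14]
[[0.06,[0.002,-0.002,-0.05],[0,0,0.0]],[0.06,[0.004,-0.005,-0.1],[0,0,0.0]],[0.06,[0.005,-0.007,-0.15],[0,0,0.0]],[0.06,[0.007,-0.009,-0.2],[0,0,0.0]],[0.06,[0.009,-0.011,-0.25],[0,0,0.0]]]
->  [0.47086961 0.17638252 0.36       0.2325    ]
[[0.06,[0.029,-0.025,0.0],[0,0,0.08]],[0.06,[0.059,-0.05,0.0],[0,0,0.15]],[0.06,[0.088,-0.076,0.0],[0,0,0.23]],[0.06,[0.118,-0.101,0.0],[0,0,0.3]],[0.06,[0.147,-0.126,0.0],[0,0,0.38]]]
[[0.06,[0.018,-0.034,0.0],[0,0,0.08]],[0.06,[0.036,-0.069,0.0],[0,0,0.15]],[0.06,[0.054,-0.103,0.0],[0,0,0.23]],[0.06,[0.072,-0.137,0.0],[0,0,0.3]],[0.06,[0.09,-0.172,0.0],[0,0,0.38]]]
[[0.06,[0.004,-0.038,0.0],[0,0,0.08]],[0.06,[0.008,-0.077,0.0],[0,0,0.15]]]
->  [0.47086961 0.17638252 0.25399429 0.2325    ]
[[0.06,[0.0,0.0,0.027],[0,0,0.0]],[0.06,[0.0,0.0,0.053],[0,0,0.0]],[0.06,[0.0,0.0,0.08],[0,0,0.0]],[0.06,[0.0,0.0,0.106],[0,0,0.0]]]
```

>>> {"api": "drive_tool", "payload": {"series": [[0.06,[0.0,0.0,-0.018],[0,0,0.0]],[0.06,[0.0,0.0,-0.036],[0,0,0.0]],[0.06,[0.0,0.0,-0.054],[0,0,0.0]]]}}

```text
time: 11.65
tool_pos: [0.6072, -0.2836, 0.112]
ee_rot: [3.139, 0.0, 1.145]
wrist_force: [0.7, -0.1, -0.7]
width: 0.0601
finger_force: 0.0
```

>>> {"api": "drive_tool", "payload": {"series": [[0.06,[0.002,-0.002,-0.05],[0,0,0.0]],[0.06,[0.004,-0.005,-0.1],[0,0,0.0]],[0.06,[0.005,-0.007,-0.15],[0,0,0.0]],[0.06,[0.007,-0.009,-0.2],[0,0,0.0]],[0.06,[0.009,-0.011,-0.25],[0,0,0.0]]]}}

```text
time: 12.28
tool_pos: [0.5998, -0.2702, 0.363]
ee_rot: [3.139, 0.0, 1.145]
wrist_force: [0.0, -0.5, 0.6]
width: 0.06
finger_force: 0.0
```

>>> {"api": "drive_tool", "payload": {"series": [[0.06,[0.029,-0.025,0.0],[0,0,0.08]],[0.06,[0.059,-0.05,0.0],[0,0,0.15]],[0.06,[0.088,-0.076,0.0],[0,0,0.23]],[0.06,[0.118,-0.101,0.0],[0,0,0.3]],[0.06,[0.147,-0.126,0.0],[0,0,0.38]]]}}

```text
time: 12.9
tool_pos: [0.5456, -0.0833, 0.3612]
ee_rot: [3.14, -0.001, 0.762]
wrist_force: [0.3, -0.4, 0.1]
width: 0.0598
finger_force: 0.0
```

>>> {"api": "drive_tool", "payload": {"series": [[0.06,[0.018,-0.034,0.0],[0,0,0.08]],[0.06,[0.036,-0.069,0.0],[0,0,0.15]],[0.06,[0.054,-0.103,0.0],[0,0,0.23]],[0.06,[0.072,-0.137,0.0],[0,0,0.3]],[0.06,[0.09,-0.172,0.0],[0,0,0.38]]]}}

```text
time: 13.52
tool_pos: [0.4914, 0.1029, 0.3612]
ee_rot: [3.141, -0.002, 0.382]
wrist_force: [0.8, -0.1, 0.1]
width: 0.0602
finger_force: 0.0
```

>>> {"api": "drive_tool", "payload": {"series": [[0.06,[0.004,-0.038,0.0],[0,0,0.08]],[0.06,[0.008,-0.077,0.0],[0,0,0.15]],[0.06,[0.008,-0.077,0.0],[0,0,0.15]]]}}

```text
time: 13.9
tool_pos: [0.4697, 0.178, 0.3612]
ee_rot: [-3.141, -0.002, 0.239]
wrist_force: [-0.2, -0.5, 0.1]
width: 0.06
finger_force: 0.0
```

```bash
python3 -c "
from h import *
a=imaging.snapshot('scene')[60:260,150:350,::-1];b=imaging.snapshot('top')[160:360,160:360,::-1]
cv2.imwrite('pics/s5.png',cv2.resize(np.hstack([a,b]),None,fx=2,fy=2,interpolation=cv2.INTER_CUBIC))"
```

```text
(no output)
```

View pics/s5.png

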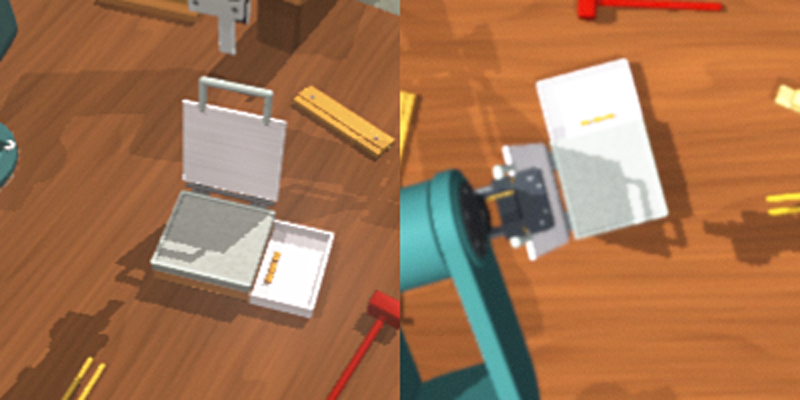

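The gripper hangs over the bar's middle: fingers at (228,50) and bar at (235,88) in the scene half. I'll descend, then close.

>>> {"api": "drive_tool", "payload": {"series": [[0.06,[0.0,0.0,0.027],[0,0,0.0]],[0.06,[0.0,0.0,0.053],[0,0,0.0]],[0.06,[0.0,0.0,0.08],[0,0,0.0]],[0.06,[0.0,0.0,0.106],[0,0,0.0]],[0.06,[0.0,0.0,0.106],[0,0,0.0]]]}}

```text
time: 14.62
tool_pos: [0.47, 0.1746, 0.2515]
ee_rot: [3.141, 0.005, 0.233]
wrist_force: [0.8, 1.0, -1.8]
width: 0.06
finger_force: 0.0
```

>>> {"api": "drive_tool", "payload": {"series": [[0.003,[0,0,0],[0,0,0]],[0.003,[0,0,0],[0,0,0]],[0.003,[0,0,0],[0,0,0]],[0.003,[0,0,0],[0,0,0]],[0.003,[0,0,0],[0,0,0]]]}}

```text
time: 15.25
tool_pos: [0.4707, 0.1762, 0.2536]
ee_rot: [-3.142, -0.0, 0.235]
wrist_force: [0.1, 0.1, -0.1]
width: 0.0134
finger_force: 0.0
```

>>> {"api": "drive_tool", "payload": {"series": [[0.003,[0,0,0],[0,0,0]],[0.003,[0,0,0],[0,0,0]],[0.003,[0,0,0],[0,0,0]]]}}

```text
time: 15.62
tool_pos: [0.4707, 0.1762, 0.2536]
ee_rot: [-3.141, -0.0, 0.235]
wrist_force: [0.3, 0.8, -0.6]
width: 0.0112
finger_force: 30.0
```

```bash
python3 - <<'E'
from plan import *
def b(x,y): 
    v=R.from_euler('z',.2325).apply([x,y,0])+[.5007,.0504,0]; return v[0],v[1]
def h(t): return (*b(0,.085-.2*np.cos(t)),.0525+.2*np.sin(t)+.0065)
print(c,robot.get_obs()['width'])
ths=np.linspace(1.795,.12,26)[1:]
for k in range(0,25,5): # one call each, world arc points rounded
    M=rot(c[3]);out=[]
    for t in ths[k:k+5]:
        s=np.round(M.T@(np.array(h(t))-c[:3]),3)+0.;out.append([.003,s.tolist(),[0,0,0]])
    c[:3]+=M@s; print(round(t,2),json.dumps(out,separators=(',',':')))
json.dump(c.tolist(),open(S,'w'))
E
```

```text
[0.47065665 0.17660057 0.254      0.2348    ] 0.011223891334792136
1.46 [[0.003,[0.0,0.013,-0.003],[0,0,0]],[0.003,[0.0,0.027,-0.004],[0,0,0]],[0.003,[0.0,0.04,-0.005],[0,0,0]],[0.003,[0.0,0.053,-0.005],[0,0,0]],[0.003,[0.0,0.067,-0.004],[0,0,0]]]
1.12 [[0.003,[0.0,0.013,0.002],[0,0,0]],[0.003,[0.0,0.026,0.005],[0,0,0]],[0.003,[0.0,0.039,0.009],[0,0,0]],[0.003,[0.0,0.052,0.013],[0,0,0]],[0.003,[0.0,0.064,0.019],[0,0,0]]]
0.79 [[0.003,[0.0,0.012,0.006],[0,0,0]],[0.003,[0.0,0.023,0.013],[0,0,0]],[0.003,[0.0,0.034,0.02],[0,0,0]],[0.003,[0.0,0.045,0.029],[0,0,0]],[0.003,[0.0,0.054,0.038],[0,0,0]]]
0.46 [[0.003,[0.0,0.01,0.01],[0,0,0]],[0.003,[0.0,0.018,0.02],[0,0,0]],[0.003,[0.0,0.026,0.031],[0,0,0]],[0.003,[0.0,0.033,0.042],[0,0,0]],[0.003,[0.0,0.039,0.054],[0,0,0]]]
0.12 [[0.003,[0.0,0.006,0.012],[0,0,0]],[0.003,[0.0,0.011,0.025],[0,0,0]],[0.003,[0.0,0.014,0.038],[0,0,0]],[0.003,[0.0,0.017,0.051],[0,0,0]],[0.003,[0.0,0.019,0.064],[0,0,0]]]
```

>>> {"api": "drive_tool", "payload": {"series": [[0.003,[0.0,0.013,-0.003],[0,0,0]],[0.003,[0.0,0.027,-0.004],[0,0,0]],[0.003,[0.0,0.04,-0.005],[0,0,0]],[0.003,[0.0,0.053,-0.005],[0,0,0]],[0.003,[0.0,0.067,-0.004],[0,0,0]]]}}

```text
time: 16.25
tool_pos: [0.4864, 0.1098, 0.2574]
ee_rot: [3.142, 0.0, 0.234]
wrist_force: [-1.7, 1.2, 0.2]
width: 0.0109
finger_force: 30.0
```

>>> {"api": "drive_tool", "payload": {"series": [[0.003,[0.0,0.013,0.002],[0,0,0]],[0.003,[0.0,0.026,0.005],[0,0,0]],[0.003,[0.0,0.039,0.009],[0,0,0]],[0.003,[0.0,0.052,0.013],[0,0,0]],[0.003,[0.0,0.064,0.019],[0,0,0]]]}}

```text
time: 16.88
tool_pos: [0.501, 0.0477, 0.2378]
ee_rot: [3.141, 0.001, 0.235]
wrist_force: [-2.4, 0.3, 1.7]
width: 0.0113
finger_force: 30.0
```

Low forces, so the bar is following.

>>> {"api": "drive_tool", "payload": {"series": [[0.003,[0.0,0.012,0.006],[0,0,0]],[0.003,[0.0,0.023,0.013],[0,0,0]],[0.003,[0.0,0.034,0.02],[0,0,0]],[0.003,[0.0,0.045,0.029],[0,0,0]],[0.003,[0.0,0.054,0.038],[0,0,0]]]}}

```text
time: 17.5
tool_pos: [0.5136, -0.0047, 0.1997]
ee_rot: [3.141, 0.001, 0.235]
wrist_force: [-4.0, -0.8, 1.5]
width: 0.0111
finger_force: 30.0
```

>>> {"api": "drive_tool", "payload": {"series": [[0.003,[0.0,0.01,0.01],[0,0,0]],[0.003,[0.0,0.018,0.02],[0,0,0]],[0.003,[0.0,0.026,0.031],[0,0,0]],[0.003,[0.0,0.033,0.042],[0,0,0]],[0.003,[0.0,0.039,0.054],[0,0,0]]]}}

```text
time: 18.12
tool_pos: [0.5227, -0.0424, 0.1456]
ee_rot: [3.141, 0.001, 0.235]
wrist_force: [-3.8, -1.1, -0.1]
width: 0.0111
finger_force: 30.0
```

>>> {"api": "drive_tool", "payload": {"series": [[0.003,[0.0,0.006,0.012],[0,0,0]],[0.003,[0.0,0.011,0.025],[0,0,0]],[0.003,[0.0,0.014,0.038],[0,0,0]],[0.003,[0.0,0.017,0.051],[0,0,0]],[0.003,[0.0,0.019,0.064],[0,0,0]]]}}

```text
time: 18.75
tool_pos: [0.527, -0.0601, 0.0814]
ee_rot: [-3.141, 0.0, 0.235]
wrist_force: [-4.5, 0.8, -0.2]
width: 0.0113
finger_force: 30.0
```

>>> {"api": "drive_tool", "payload": {"series": [[0.003,[0.0,0.001,0.005],[0,0,0]],[0.003,[0.0,0.001,0.01],[0,0,0]],[0.003,[0.0,0.001,0.015],[0,0,0]],[0.003,[0.0,0.001,0.019],[0,0,0]],[0.003,[0.0,0.001,0.022],[0,0,0]]]}}

```text
time: 19.38
tool_pos: [0.5274, -0.061, 0.0622]
ee_rot: [-3.142, 0.0, 0.235]
wrist_force: [-11.7, 2.7, 15.9]
width: 0.0108
finger_force: 30.0
```

>>> {"api": "drive_tool", "payload": {"series": [[0.003,[0.0,0.0,0.001],[0,0,0]],[0.003,[0.0,0.0,0.002],[0,0,0]],[0.003,[0.0,0.0,0.002],[0,0,0]]]}}

```text
time: 19.75
tool_pos: [0.5274, -0.061, 0.0622]
ee_rot: [3.141, -0.001, 0.235]
wrist_force: [-12.4, 3.3, 15.3]
width: 0.0111
finger_force: 30.0
```

```bash
python3 -c "
from h import *
a=imaging.snapshot('scene')[90:320,170:350,::-1]
b=imaging.snapshot('top')[160:390,200:400,::-1]
cv2.imwrite('pics/s6.png',cv2.resize(np.hstack([a,b]),None,fx=2.1,fy=2.1,interpolation=cv2.INTER_CUBIC))"
```

```text
(no output)
```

View pics/s6.png

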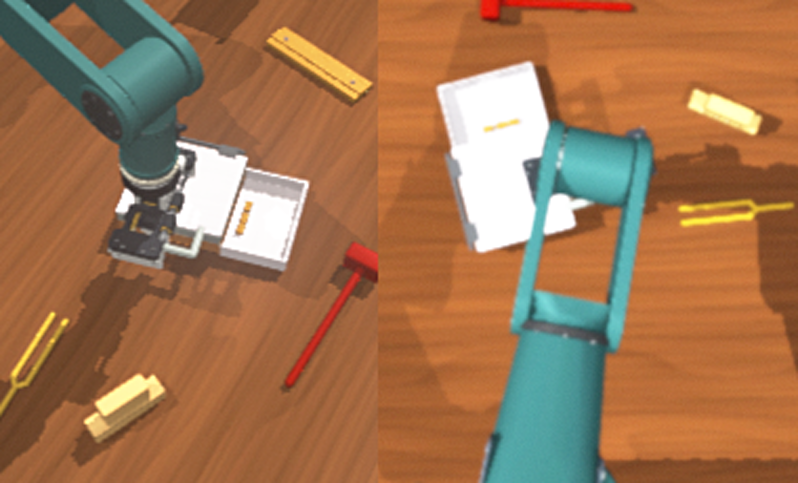

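The cover lies flat on its stop and z no longer changes under press. The trimmings are in the tray (at (243,217) in the left half) and the scraper is upright at (125,405). I'll release and lift.

>>> {"api": "drive_tool", "payload": {"series": [[0.03,[0,0,-0.002],[0,0,0]],[0.03,[0,0,-0.004],[0,0,0]],[0.03,[0,0,-0.004],[0,0,0]],[0.03,[0,0,-0.004],[0,0,0]],[0.03,[0,0,-0.004],[0,0,0]]]}}

```text
time: 20.48
tool_pos: [0.5275, -0.0612, 0.0622]
ee_rot: [-3.142, 0.0, 0.235]
wrist_force: [-0.4, -0.5, 0.2]
width: 0.0302
finger_force: 0.0
```

>>> {"api": "drive_tool", "payload": {"series": [[0.03,[0,0,-0.015],[0,0,0]],[0.03,[0,0,-0.03],[0,0,0]],[0.03,[0,0,-0.06],[0,0,0]],[0.03,[0,0,-0.1],[0,0,0]],[0.03,[0,0,-0.15],[0,0,0]]]}}

```text
time: 21.1
tool_pos: [0.527, -0.0611, 0.2143]
ee_rot: [-3.141, 0.0, 0.235]
wrist_force: [0.1, -0.9, -0.9]
width: 0.03
finger_force: 0.0
```

```bash
python3 -c "
from h import *
a=imaging.snapshot('scene')[90:320,170:350,::-1]
cv2.imwrite('pics/s7.png',cv2.resize(a,None,fx=2.5,fy=2.5,interpolation=cv2.INTER_CUBIC))"
```

```text
(no output)
```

View pics/s7.png

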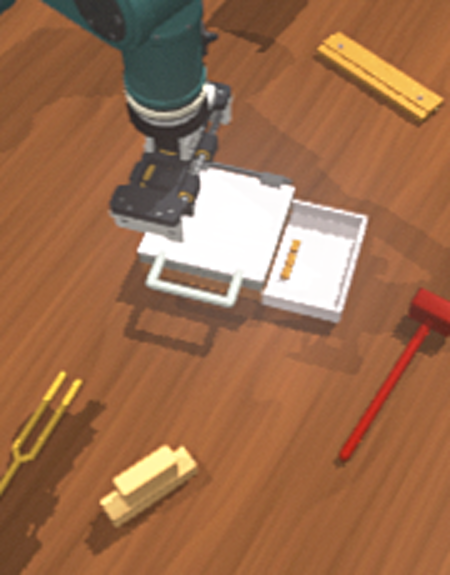

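The cover is shut with its handle free at (195,280). The trimmings are in the tray at (290,260) and the scraper stands at (150,485).

```bash
python3 -c "
from bench import robot
print(robot.close_job())"
```

```text
the job is handed in; nothing more can be done
None
```

The job is handed in (no verdict was returned): the last picture shows all three trimmings in the tin tray, the scraper standing clear on the bench and the cover down on its stop, and the key, hammer, fork and mallet were never touched.

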